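# Pull the spice cupboard's sash down with the hooked pole

## Robot

A 6-joint arm with a two-finger parallel gripper is mounted at the origin on a cart in front of the work surface, level with it; the furniture and walls round the work are solid. World frame = base frame: x ahead of the robot, y to its left, z up, the work surface at z = 0. Lengths are in m, angles in rad, forces in N, time in s.
With the tool pointing down it reaches from about 0.35 to 0.925 m from the base axis. Payload 6.4 kg.
Tool frame: the origin (TCP) lies midway between the tips of the shut fingers; the grasp point (between the pads) lies 19 mm behind it; z points along the fingers, y is the line along which they close (so a half turn about z gives the same grasp; the last joint's range is limited). The gripper opens to 85 mm and grips with 20 to 120 N. Pads are 22 mm wide; open, the fingers measure 114 mm over their backs; the gripper's body (76 mm by 85 mm) begins 54 mm behind the grasp point. The pads swing forward as they close: fully open they stand 13 mm farther back than shut.
Start: joints at [-1.276, 0.245, 1.558, -0, 1.339, -0.174], TCP at [0.294, -0.58, 0.231] pointing down, gripper open.
Joint ranges: [-3.13, 3.13], [-1.02, 2.26], [0.13, 2.54], [-0.95, 4.09], [0.21, 2.88], [-2.74, 2.74]. Speed limits (rad/s): [2.57, 2.57, 3.14, 3.14, 3.14, 3.14].

## Interface

Orientations are given as a unit quaternion [x, y, z, w].
In Python, from plant import state, get_image, camera_model, close_job gives the robot as it stands.
- The arm moves only by the tool play_rows, never from a script. Its argument "commands" is a list of rows, each an object with "travel": the shift along the tool's x, y, z in m, a list of three; "angular": the turn, a rotation vector about the tool's x, y, z in degrees, a list of three; "hand": the closure, from -1 (fully open) to 1 (shut). In form: [{"travel": [x, y, z], "angular": [wx, wy, wz], "hand": hand}, ...]. A call has 1 to 10 rows; each row shifts and turns the commanded pose from where the row before left it, along the tool's axes as they then stand; what a row does not reach is not made up. A row lasts 1/10 s, in which the tool goes at most 50 mm and 8.59 degrees, less where a joint would pass 70% of its speed; a pose out of reach is approached as far as the arm can. A call is refused whole if a number of a shift passes 0.05 or a number of a turn 8.59, either way. A call with a gripper value outside its range is refused whole. The fingers move at their own pace and stop on an object; "newtons" is the grip in N (left out, the last holds). Time passes only in rows, so rows that do not move let the fingers close. It gives the time, the measured TCP pose, the force, the opening and the grip force at its end, in the units of the state.
- state(): the state, without advancing time (a new reading comes with each control period).
- get_image(name): name is "side" or "top"; returns the picture (384x512x3 uint8, blue, green, red); there is no depth.
- camera_model(name): a dict with "fx", "fy", "cx", "cy" (pixels), "xyz" and "orientation" of the camera in the world. Camera axes: x right, y up, looking along -z (the intrinsics and any distortion apply to the point x, -y, -z); pixel columns grow to the right and rows downward; lengths in m; the calibration is good to about 2 mm. A picture is of the moment at which its call begins. camera_model takes no time and is no camera call.
- close_job(): hands the job in; it is judged then, once.
The state is a dict: "t": time; "joint_pos": joint angles; "dq": joint speeds; "tau": joint torques, N m; "tool_pos": TCP position; "eef_rot": TCP orientation; "ft_force": force on the tool from outside, world axes, zero at the start; "ft_torque": the same for the moment, N m; "grip_width": finger opening in m; "grasp_force": force on a finger pad.
Only numpy, scipy, OpenCV 4.12 (cv2) and the standard library are available. Lean on these libraries where they do the work, as an engineer would, in place of code of your own. Each camera call takes 0.05 s, during which the arm holds its last target. There are 200 camera calls.

## Task

Pick up the hooked pole by its wooden handle, put its hook through the steel ring on the sash of the spice cupboard and pull the sash fully down with it. Then unhook the pole and lay it back on the worktop without dropping it. Leave the similar but shorter rod with the plain straight end where it lies.

Things in the scene. Friction and masses are not known exactly. Their poses are not given: they have to be found in the camera images.
- hook_pole: Pole: wooden handle 100 long, 24 wide (y), 38 high (z); from its front a steel rod 8 thick that at x = 155 mm turns down (-z) into a hook, its tip 8 thick and reaching 18.5 mm below the rod's axis. Origin: middle of the handle, on the rod's axis; x along the rod to the hook, z up. Lies hook down, origin 19 mm above the worktop, hook end away from the robot. 140 g, balances near the origin.
- plain_rod: A bystander of the same make: same handle and 8 mm rod, but the rod is clearly shorter and straight to its end at x = 110 mm, no hook. Origin and axes as for the hooked pole. To be left alone.
- ring (a point): Centre of the upright steel ring fixed to the sash, facing the robot: inner diameter 56, outer 70, wire 7 mm. x points through it, straight into the cupboard; z up. It stands 45 mm in front of the sash's panel (40 mm free behind it); a 10 mm thick bracket arm 34 mm above the centre joins its top to the panel. It moves straight down with the sash, from 230 mm above the worktop to 94 mm.
- sash (a joint): How far the sash is pulled down, m: 0 fully up, 0.136 fully down at its stop. White panel 284 wide, 145 high on the front of a wooden cupboard 320 wide, 320 high, 130 deep, fixed to the worktop. About 3 N pulls it down, 9 N pushes it up; it stays where it is left.

How it is judged:
By the outcome, as a careful person would: the job done as asked, in the order asked, and still so for the second after the job is handed in, with the robot touching nothing.
It also fails if it takes over 54 s, if anything falls off the work surface, if the arm or the gripper's body presses on something with over 40 N, if the wrist force passes 120 N, or if a joint passes its speed limit or range.

## Working session

There is one attempt and no reset: what is moved stays moved. The work goes in short steps, Python scripts to look and compute and a tool call to move; the robot and the scene stay as the last step left them, time stands still between calls to the robot, and variables do not carry over. Pictures are saved under pics/ and viewed, at most 10 in all, crops included, and the job is handed in when it is done.

Besides the shell and the picture viewer there is one more tool, called by a JSON object that holds its "name" and its "arguments". play_rows: Moves the arm, as the interface text tells. Its arguments: {"type":"object","properties":{"commands":{"type":"array","items":{"type":"object","properties":{"travel":{"type":"array","items":{"type":"number"}},"angular":{"type":"array","items":{"type":"number"}},"hand":{"type":"number"}}}},"newtons":{"type":"number"}},"required":["commands"]}

```bash
mkdir -p pics; ls
python3 - <<'E'
from plant import *
import cv2
for n in("side","top"):
    cv2.imwrite(f"pics/{n}0.png",get_image(n)); print(n,camera_model(n))
print(state())
E
```

```text
pics
side {'fx': 454.09209230734876, 'fy': 454.09209230734876, 'cx': 252.4824746025529, 'cy': 197.63275601500965, 'xyz': array([0.15366936, 0.69691704, 0.63762877]), 'orientation': array([-0.14026324,  0.48973189,  0.83384394, -0.2125869 ])}
top {'fx': 362.762886491377, 'fy': 362.762886491377, 'cx': 251.38339559900956, 'cy': 197.36966545216876, 'xyz': array([ 0.39171986, -0.00810467,  0.98434696]), 'orientation': array([-0.0713273 ,  0.07909745,  0.74578226, -0.65762058])}
{'t': 0.1, 'joint_pos': array([-1.27610725e+00,  2.45739129e-01,  1.55892803e+00,  1.36026828e-05,
        1.33870911e+00, -1.74110541e-01]), 'dq': array([-0.00115012, -0.00243422, -0.00076108,  0.00075822, -0.00106729,
        0.00051626]), 'tau': array([-1.22992577e-03, -4.30678797e+01, -3.27126610e+01, -2.18661917e-04,
        2.91309269e-03,  2.55558476e-06]), 'tool_pos': array([ 0.29352977, -0.57936824,  0.23027448]), 'eef_rot': array([ 9.72653895e-01,  2.32257628e-01, -4.71281764e-05, -8.90584087e-04]), 'ft_force': array([ 0.11497543,  0.7873344 , -0.20109495]), 'ft_torque': array([-0.0301938 ,  0.03727696,  0.01366924]), 'grasp_force': 0.0, 'grip_width': 0.08574236586443149}
```

View pics/side0.png

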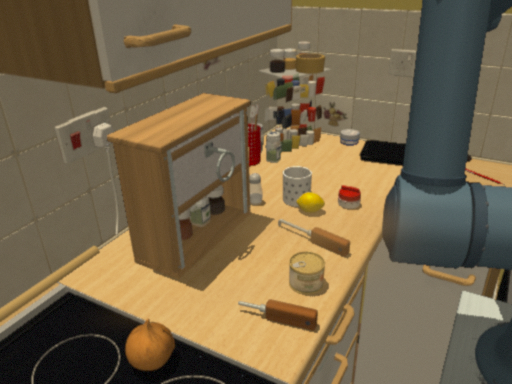

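View pics/top0.png

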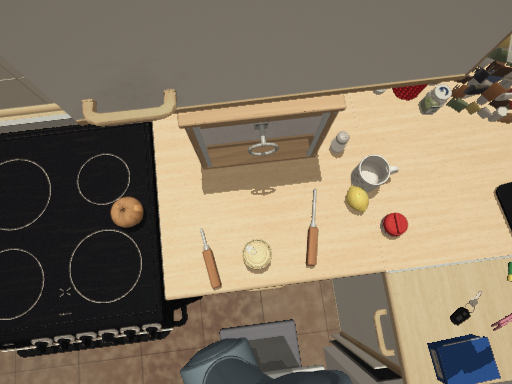

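The side view shows the cupboard with the ring at about (226,163), one rod at (315,238) and another at (290,313). In the top view the right pole is longer, with its handle near (312,247) and its hook end near (314,190), so it is the hooked one. The shorter left rod is near (211,270). The ring is near (263,148). Next I'll enlarge these areas.

```bash
cat > h.py <<'E'
import numpy as np, cv2
from scipy.spatial.transform import Rotation as R
from plant import *
def ray(n,u,v):
    c=camera_model(n); d=np.array([(u-c['cx'])/c['fx'],-(v-c['cy'])/c['fy'],-1])
    return np.array(c['xyz']),R.from_quat(c['orientation']).apply(d)
def atz(n,u,v,z):
    o,d=ray(n,u,v); return o+d*(z-o[2])/d[2]
def proj(n,p):
    c=camera_model(n); q=R.from_quat(c['orientation']).inv().apply(np.array(p)-c['xyz'])
    return np.array([c['cx']+c['fx']*q[...,0]/-q[...,2], c['cy']-c['fy']*q[...,1]/-q[...,2]]).T
def tri(p1,p2):
    (a,d),(b,e)=ray("side",*p1),ray("top",*p2)
    s=np.linalg.lstsq(np.c_[d,-e],b-a,rcond=None)[0]
    return (a+d*s[0]+b+e*s[1])/2, np.linalg.norm(a+d*s[0]-b-e*s[1])
E
python3 - <<'E'
from h import *
t=cv2.imread("pics/top0.png"); s=cv2.imread("pics/side0.png")
a=cv2.resize(t[180:280,280:350],None,fx=5.5,fy=5.5,interpolation=cv2.INTER_CUBIC) #385x550
b=cv2.resize(t[110:200,220:280],None,fx=4,fy=4,interpolation=cv2.INTER_CUBIC)
c=cv2.resize(s[135:200,195:255],None,fx=4,fy=4,interpolation=cv2.INTER_CUBIC)
o=np.zeros((600,390+245,3),np.uint8); o[:550,:385]=a; o[:360,390:630]=b[:,:]; 
o[340:600,390:630]=c
cv2.imwrite("pics/c1.png",o)
print(atz("top",312,265,.038),atz("top",313,228,.038),atz("top",314,190,.019))
print(atz("side",340,245,.038),atz("side",280,222,.019)); print(tri((226,163),(263,148)))
print(atz("top",203,230,.019),atz("top",211,270,.038))
E
```

```text
[ 0.39989596 -0.16357236  0.038     ] [ 0.49374846 -0.18142622  0.038     ] [ 0.59855204 -0.20437843  0.019     ]
[ 0.4151453  -0.14127572  0.038     ] [ 0.59494979 -0.19537266  0.019     ]
(array([ 0.66357552, -0.06605193,  0.2239936 ]), np.float64(0.0012869431971174502))
[0.52727315 0.10740925 0.019     ] [0.4197516  0.09476939 0.038     ]
```

View pics/c1.png

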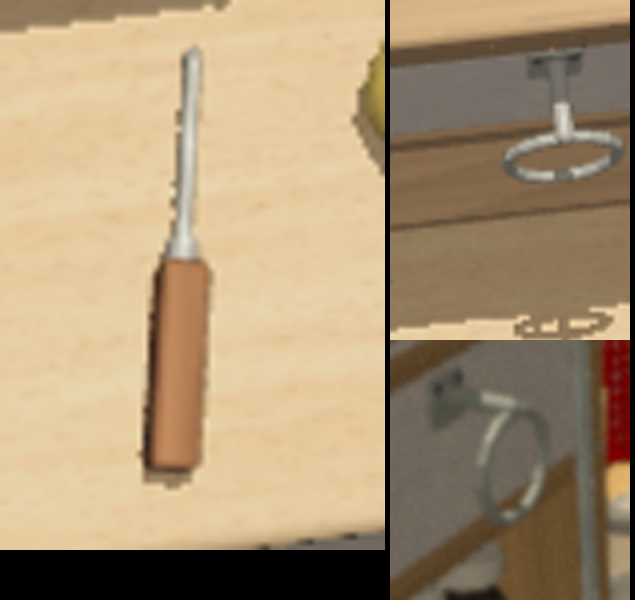

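Run:
```python
from h import *
from scipy.optimize import least_squares
A=lambda u,v:(280+u/5.5-.4,180+v/5.5-.4)
px=[A(185,262),A(175,467),A(192,46),A(183,248)]
P=np.array([[.05,0,.034],[-.05,0,.034],[.159,0,.019],[.055,0,.019]])
def f(q):
    c,s=np.cos(q[2]),np.sin(q[2])
    W=np.c_[q[0]+c*P[:,0]-s*P[:,1],q[1]+s*P[:,0]+c*P[:,1],P[:,2]]
    return (proj("top",W)-px).ravel()
r=least_squares(f,[.45,-.17,-.2]); print(r.x,np.degrees(r.x[2]),r.fun)
print(tri((225.4,165.4),(262.8,148.4)))
l,r_=atz("top",247.9,149.6,.23),atz("top",277.9,147.1,.23); print(l,r_,np.linalg.norm(l-r_), np.degrees(np.arctan2(l[0]-r_[0],-(l[1]-r_[1]))))
# ring fit in both
def ringpts(q):
    a=np.linspace(0,2*np.pi,73); y,z=.035*np.cos(a),.035*np.sin(a)
    return np.c_[q[0]-np.sin(q[3])*y,q[1]+np.cos(q[3])*y,q[2]+z]
def g(q):
    t=proj("top",ringpts(q)); s=proj("side",ringpts(q))
    e=np.r_[t.min(0),t.max(0),s.min(0),s.max(0)]
    T=lambda u,v:(220+(u-390)/4-.4,110+v/4-.4); S=lambda u,v:(195+(u-390)/4-.4,135+(v-340)/4-.4)
    o=np.r_[T(502,128),T(623,183),S(476,402),S(549,525)]
    return e-o
for y0 in(-.3,0.,.3):
    q=least_squares(g,[.66,-.066,.23,y0]); print(q.x,np.degrees(q.x[3]),q.cost,q.fun.round(1))
# cupboard bottom/top lines yaw
for a,b,z in[((180,124),(345,108),.32),((203,192),(320,180),0)]:
    p,q=atz("top",*a,z),atz("top",*b,z); print(p,q,np.degrees(np.arctan2(p[0]-q[0],-(p[1]-q[1]))),np.linalg.norm(p-q))
```

```text
[ 0.4492638  -0.17337506 -0.21297216] -12.202406002939798 [ 0.19192642 -0.80326817  0.00723273  0.37977267  0.07026369 -0.23765771
 -0.2714684   0.64021919]
(array([ 0.66512274, -0.06585232,  0.21787627]), np.float64(0.0017883209973261636))
[ 0.66131148 -0.03255928  0.23      ] [ 0.65876978 -0.09854446  0.23      ] 0.06603411703010961 177.79410338387828
[ 0.66471926 -0.06556796  0.21765591 -0.01055446] -0.6047262741118804 2.3445026155042905 [-0.7  0.8  0.3 -1.6  0.9 -0.1 -0.   0.3]
[ 0.66471926 -0.06556796  0.21765591 -0.01055444] -0.6047248794987726 2.3445026155041613 [-0.7  0.8  0.3 -1.6  0.9 -0.1 -0.   0.3]
[ 0.66471926 -0.06556796  0.21765591 -0.01055443] -0.6047243603123309 2.344502615504148 [-0.7  0.8  0.3 -1.6  0.9 -0.1 -0.   0.3]
[0.69835508 0.09594299 0.32      ] [ 0.69101667 -0.23086144  0.32      ] 178.71363717754127 0.3268868173670958
[0.63575052 0.0993898  0.        ] [ 0.62897583 -0.22957176  0.        ] 178.8202071085307 0.3290313144460739
```

{"name": "play_rows", "arguments": {"commands": [{"travel": [0,0,0],"angular": [0,0,7.81],"hand": -1},{"travel": [0,0,0],"angular": [0,0,7.81],"hand": -1},{"travel": [0,0,0],"angular": [0,0,7.81],"hand": -1},{"travel": [0,0,0],"angular": [0,0,7.81],"hand": -1},{"travel": [0,0,0],"angular": [0,0,7.81],"hand": -1},{"travel": [0.0086,-0.043,0],"angular": [0,0,0],"hand": -1},{"travel": [0.0086,-0.043,0],"angular": [0,0,0],"hand": -1},{"travel": [0.0086,-0.043,0],"angular": [0,0,0],"hand": -1},{"travel": [0.0086,-0.043,0],"angular": [0,0,0],"hand": -1},{"travel": [0.0086,-0.043,0],"angular": [0,0,0],"hand": -1}], "newtons": 100}}

```text
t: 1.1
tool_pos: [0.3813, -0.3769, 0.2308]
eef_rot: [0.994, -0.106, -0.0, -0.0]
ft_force: [0.9, -0.1, -0.2]
grip_width: 0.0857
grasp_force: 0.0
```

{"name": "play_rows", "arguments": {"commands": [{"travel": [0.0086,-0.043,0],"angular": [0,0,0],"hand": -1},{"travel": [0.0086,-0.043,0],"angular": [0,0,0],"hand": -1},{"travel": [0.0086,-0.043,0],"angular": [0,0,0],"hand": -1},{"travel": [0.0086,-0.043,0],"angular": [0,0,0],"hand": -1},{"travel": [0.0086,-0.043,0],"angular": [0,0,0],"hand": -1},{"travel": [0,0,0.03],"angular": [0,0,0],"hand": -1},{"travel": [0,0,0.04],"angular": [0,0,0],"hand": -1},{"travel": [0,0,0.03],"angular": [0,0,0],"hand": -1},{"travel": [0,0,0],"angular": [0,0,0],"hand": -1},{"travel": [0,0,0],"angular": [0,0,0],"hand": -1}]}}

```text
t: 2.1
tool_pos: [0.4685, -0.1777, 0.1315]
eef_rot: [0.994, -0.106, -0.0, -0.0]
ft_force: [0.4, 0.0, 1.2]
grip_width: 0.0849
grasp_force: 0.0
```

{"name": "play_rows", "arguments": {"commands": [{"travel": [0,0,0.035],"angular": [0,0,0],"hand": -1},{"travel": [0,0,0.035],"angular": [0,0,0],"hand": -1},{"travel": [0,0,0.03],"angular": [0,0,0],"hand": -1},{"travel": [0,0,0.018],"angular": [0,0,0],"hand": -1},{"travel": [0,0,0.008],"angular": [0,0,0],"hand": -1},{"travel": [0,0,0],"angular": [0,0,0],"hand": 1},{"travel": [0,0,0],"angular": [0,0,0],"hand": 1},{"travel": [0,0,0],"angular": [0,0,0],"hand": 1},{"travel": [0,0,0],"angular": [0,0,0],"hand": 1},{"travel": [0,0,0],"angular": [0,0,0],"hand": 1}]}}

```text
t: 3.1
tool_pos: [0.4696, -0.1784, 0.0066]
eef_rot: [0.994, -0.106, 0.001, 0.001]
ft_force: [-1.8, 0.2, 5.2]
grip_width: 0.0225
grasp_force: 98.7
```

{"name": "play_rows", "arguments": {"commands": [{"travel": [0,0,-0.02],"angular": [0,0,0],"hand": 1},{"travel": [0,0,-0.04],"angular": [0,0,0],"hand": 1},{"travel": [0,0,-0.043],"angular": [0,0,0],"hand": 1},{"travel": [0,0,-0.045],"angular": [0,0,0],"hand": 1},{"travel": [0,0,-0.04],"angular": [0,0,0],"hand": 1},{"travel": [0,0,-0.025],"angular": [0,0,-3.5],"hand": 1},{"travel": [0,0,0],"angular": [0,0,-4.5],"hand": 1},{"travel": [0,0,0],"angular": [0,0,-3.0],"hand": 1},{"travel": [0.004,-0.03,0],"angular": [0,0,0],"hand": 1},{"travel": [0.004,-0.035,0],"angular": [0,0,0],"hand": 1}]}}

```text
t: 4.1
tool_pos: [0.4777, -0.1128, 0.2183]
eef_rot: [1.0, -0.012, -0.0, 0.0]
ft_force: [0.7, 0.0, -1.2]
grip_width: 0.0227
grasp_force: 98.2
```

{"name": "play_rows", "arguments": {"commands": [{"travel": [0,-0.03,0],"angular": [0,0,0],"hand": 1},{"travel": [0,-0.02,0],"angular": [0,0,0],"hand": 1},{"travel": [0,0,0],"angular": [0,0,0],"hand": 1},{"travel": [0,0,0],"angular": [0,0,0],"hand": 1}]}}

```text
t: 4.5
tool_pos: [0.4788, -0.0629, 0.2182]
eef_rot: [1.0, -0.01, -0.0, 0.0]
ft_force: [-0.7, -0.1, -1.1]
grip_width: 0.0227
grasp_force: 98.2
```

Run:
```python
from h import *
t=get_image("top"); s=get_image("side"); st=state(); p=st['tool_pos']; print(p,st['eef_rot'])
r=R.from_quat(st['eef_rot']); print(proj("top",p+r.apply([.139,0,-.0124])),proj("side",p+r.apply([.139,0,-.0124])))
o=np.zeros((480,800,3),np.uint8)
o[:,:400]=cv2.resize(t[110:230,220:320],None,fx=4,fy=4,interpolation=cv2.INTER_CUBIC)
o[:,400:]=cv2.resize(s[120:240,195:295],None,fx=4,fy=4,interpolation=cv2.INTER_CUBIC)
cv2.imwrite("pics/c2.png",o)
```

```text
[ 0.4788969  -0.06367504  0.21830354] [ 9.99941611e-01 -1.08050652e-02  3.66623167e-06  1.56511500e-04]
[265.99623541 166.50634176] [244.18126161 164.01361571]
```

View pics/c2.png

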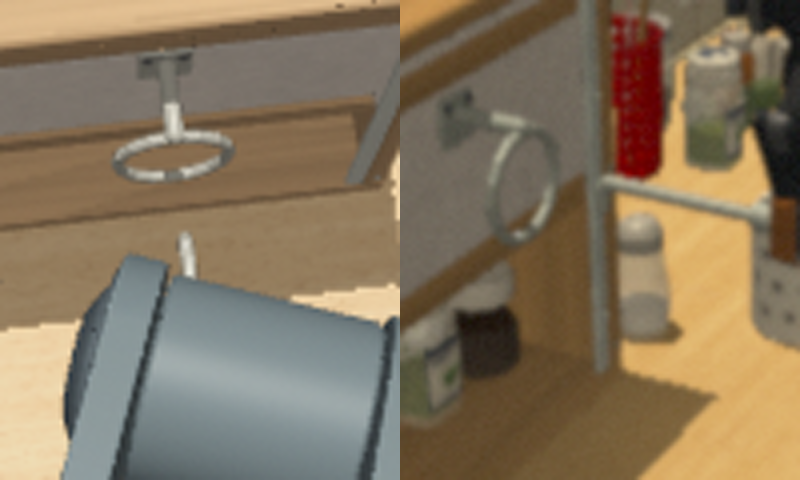

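The hook tip shows at (266,168) in the top view and about (246,165) in the side view, within 2 px of prediction. It is lined up with the ring at (263,149) and (226,165), so I'll insert it.

{"name": "play_rows", "arguments": {"commands": [{"travel": [0.015,0,0],"angular": [0,0,0],"hand": 1},{"travel": [0.018,0,0],"angular": [0,0,0],"hand": 1},{"travel": [0.018,0,0],"angular": [0,0,0],"hand": 1},{"travel": [0.018,0,0],"angular": [0,0,0],"hand": 1},{"travel": [0,0,0],"angular": [0,0,0],"hand": 1},{"travel": [0,0,0],"angular": [0,0,0],"hand": 1}]}}

```text
t: 5.2
tool_pos: [0.5475, -0.0651, 0.2179]
eef_rot: [1.0, -0.011, -0.001, -0.0]
ft_force: [-0.0, 0.7, -1.0]
grip_width: 0.0228
grasp_force: 98.2
```

Run:
```python
from h import *
t=get_image("top"); s=get_image("side"); st=state(); print(st['tool_pos'],st['ft_force'])
o=np.zeros((480,800,3),np.uint8)
o[:,:400]=cv2.resize(t[110:230,220:320],None,fx=4,fy=4,interpolation=cv2.INTER_CUBIC)
o[:,400:]=cv2.resize(s[130:210,195:262],(400,480),interpolation=cv2.INTER_CUBIC)
cv2.imwrite("pics/c3.png",o)
```

```text
[ 0.54718593 -0.06472644  0.21802923] [-0.61794461 -0.37776004 -1.10160494]
```

View pics/c3.png

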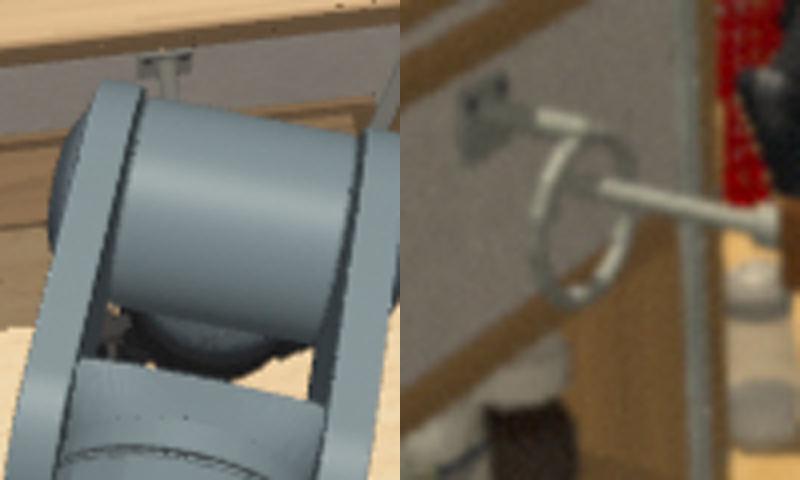

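The side view shows the rod entering the ring, with its end near crop (570,185), inside the ring and clear of the wire. I'll pull down now.

{"name": "play_rows", "arguments": {"commands": [{"travel": [0,0,0.01],"angular": [0,0,0],"hand": 1},{"travel": [0,0,0.01],"angular": [0,0,0],"hand": 1},{"travel": [0,0,0.01],"angular": [0,0,0],"hand": 1},{"travel": [0,0,0.01],"angular": [0,0,0],"hand": 1},{"travel": [0,0,0.01],"angular": [0,0,0],"hand": 1},{"travel": [0,0,0.01],"angular": [0,0,0],"hand": 1}], "newtons": 120}}

```text
t: 5.9
tool_pos: [0.548, -0.0643, 0.1578]
eef_rot: [1.0, -0.01, 0.0, -0.0]
ft_force: [-2.5, 0.5, 2.1]
grip_width: 0.0224
grasp_force: 119.7
```

Run:
```python
from h import *
s=get_image("side"); st=state(); print(st['tool_pos'],st['ft_force'],st['ft_torque'])
cv2.imwrite("pics/c4.png",cv2.resize(s[110:260,160:310],(600,600),interpolation=cv2.INTER_CUBIC))
```

```text
[ 0.54716791 -0.06403857  0.15585285] [ 0.1670763   0.20964868 -0.43302852] [-0.02345747 -0.32617162  0.01517423]
```

View pics/c4.png

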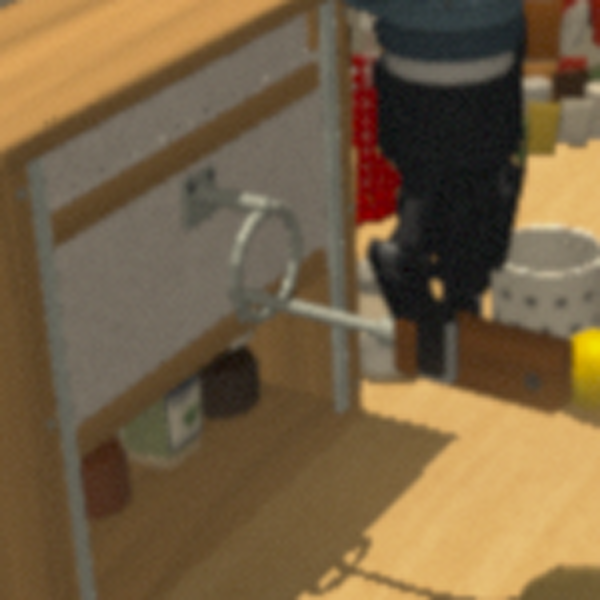

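The hook sits in the bottom of the ring (crop about (255,300)) and the sash has started moving. I'll keep pulling.

{"name": "play_rows", "arguments": {"commands": [{"travel": [0,0,0.009],"angular": [0,0,0],"hand": 1},{"travel": [0,0,0.009],"angular": [0,0,0],"hand": 1},{"travel": [0,0,0.009],"angular": [0,0,0],"hand": 1},{"travel": [0,0,0.009],"angular": [0,0,0],"hand": 1},{"travel": [0,0,0.009],"angular": [0,0,0],"hand": 1},{"travel": [0,0,0.009],"angular": [0,0,0],"hand": 1},{"travel": [0,0,0.009],"angular": [0,0,0],"hand": 1},{"travel": [0,0,0.009],"angular": [0,0,0],"hand": 1},{"travel": [0,0,0.009],"angular": [0,0,0],"hand": 1},{"travel": [0,0,0.009],"angular": [0,0,0],"hand": 1}]}}

```text
t: 6.95
tool_pos: [0.5479, -0.0644, 0.0676]
eef_rot: [1.0, -0.01, 0.0, 0.0]
ft_force: [2.2, 0.3, 2.4]
grip_width: 0.0222
grasp_force: 119.8
```

{"name": "play_rows", "arguments": {"commands": [{"travel": [0,0,0.003],"angular": [0,0,0],"hand": 1},{"travel": [0,0,0.002],"angular": [0,0,0],"hand": 1},{"travel": [0,0,0.0],"angular": [0,0,0],"hand": 1}]}}

```text
t: 7.25
tool_pos: [0.5468, -0.0641, 0.0625]
eef_rot: [1.0, -0.01, -0.001, -0.0]
ft_force: [0.3, 0.5, 0.5]
grip_width: 0.022
grasp_force: 119.6
```

{"name": "play_rows", "arguments": {"commands": [{"travel": [0,0,0.003],"angular": [0,0,0],"hand": 1},{"travel": [0,0,0.0],"angular": [0,0,0],"hand": 1}]}}

```text
t: 7.45
tool_pos: [0.5476, -0.0642, 0.06]
eef_rot: [1.0, -0.01, -0.0, -0.0]
ft_force: [-0.7, -0.9, 0.6]
grip_width: 0.0221
grasp_force: 119.6
```

{"name": "play_rows", "arguments": {"commands": [{"travel": [0,0,0.003],"angular": [0,0,0],"hand": 1},{"travel": [0,0,0.0],"angular": [0,0,0],"hand": 1}]}}

```text
t: 7.65
tool_pos: [0.548, -0.0643, 0.0571]
eef_rot: [1.0, -0.01, 0.0, -0.0]
ft_force: [0.0, 0.4, 1.3]
grip_width: 0.0222
grasp_force: 119.7
```

{"name": "play_rows", "arguments": {"commands": [{"travel": [0,0,0.003],"angular": [0,0,0],"hand": 1},{"travel": [0,0,0.0],"angular": [0,0,0],"hand": 1}]}}

```text
t: 7.85
tool_pos: [0.5485, -0.0645, 0.0551]
eef_rot: [1.0, -0.01, 0.001, 0.0]
ft_force: [-6.2, 1.7, 9.5]
grip_width: 0.0223
grasp_force: 120.7
```

{"name": "play_rows", "arguments": {"commands": [{"travel": [0,0,0.002],"angular": [0,0,0],"hand": 1},{"travel": [0,0,0.0],"angular": [0,0,0],"hand": 1}]}}

```text
t: 8.05
tool_pos: [0.5491, -0.0646, 0.0532]
eef_rot: [1.0, -0.01, 0.001, 0.0]
ft_force: [-0.6, 1.7, 4.6]
grip_width: 0.0225
grasp_force: 120.2
```

Run:
```python
from h import *
s=get_image("side"); st=state(); print(st['tool_pos'],st['ft_force'],st['ft_torque'])
cv2.imwrite("pics/c5.png",cv2.resize(s[110:310,120:320],(600,600),interpolation=cv2.INTER_CUBIC))
p=np.array([.6625,-.066,.094]); print([(proj("side",p+[0,0,d])-[120,110])*3 for d in(0,.035,-.035)])
```

```text
[ 0.5490574  -0.06459878  0.05316938] [-0.59445775  0.34626281  5.41901418] [ 0.13008863 -0.69554685  0.13177469]
[array([328.87206508, 311.43942095]), array([326.59982266, 272.31883916]), array([331.07352867, 349.3414228 ])]
```

View pics/c5.png

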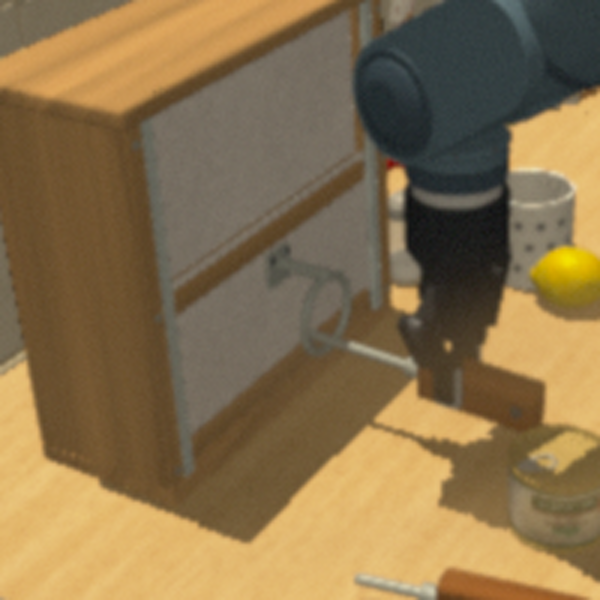

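The ring spans crop y 268–355 against 272–349 predicted for a 94 mm centre, and the force rose at the end. The sash is at its stop. Next I'll raise the rod in the ring and back out.

{"name": "play_rows", "arguments": {"commands": [{"travel": [0,0,-0.007],"angular": [0,0,0],"hand": 1},{"travel": [0,0,-0.008],"angular": [0,0,0],"hand": 1},{"travel": [0,0,-0.008],"angular": [0,0,0],"hand": 1},{"travel": [0,0,-0.007],"angular": [0,0,0],"hand": 1},{"travel": [0,0,0],"angular": [0,0,0],"hand": 1},{"travel": [-0.01,0,0],"angular": [0,0,0],"hand": 1},{"travel": [-0.01,0,0],"angular": [0,0,0],"hand": 1}]}}

```text
t: 8.8
tool_pos: [0.5267, -0.0637, 0.0818]
eef_rot: [1.0, -0.01, -0.001, -0.0]
ft_force: [-0.6, 0.2, -1.5]
grip_width: 0.0225
grasp_force: 119.4
```

{"name": "play_rows", "arguments": {"commands": [{"travel": [-0.01,0,0],"angular": [0,0,0],"hand": 1},{"travel": [-0.01,0,0],"angular": [0,0,0],"hand": 1},{"travel": [-0.015,0,0],"angular": [0,0,0],"hand": 1},{"travel": [-0.02,0,0],"angular": [0,0,0],"hand": 1},{"travel": [0,0,0],"angular": [0,0,0],"hand": 1}]}}

```text
t: 9.3
tool_pos: [0.4703, -0.0622, 0.0814]
eef_rot: [1.0, -0.011, -0.001, -0.0]
ft_force: [0.1, -0.7, -0.9]
grip_width: 0.0224
grasp_force: 119.4
```

Run:
```python
from h import *
s=get_image("side"); t=get_image("top"); st=state(); print(st['tool_pos'],st['ft_force'],st['ft_torque'])
o=np.zeros((480,800,3),np.uint8)
o[:,:400]=cv2.resize(s[170:266,200:280],(400,480),interpolation=cv2.INTER_CUBIC)
o[:,400:]=cv2.resize(t[110:290,200:350],(400,480),interpolation=cv2.INTER_CUBIC)
cv2.imwrite("pics/c6.png",o)
```

```text
[ 0.47284847 -0.06287723  0.08241865] [ 0.10250827  0.28144805 -0.57358889] [-0.01942189 -0.04170097 -0.00498171]
```

View pics/c6.png

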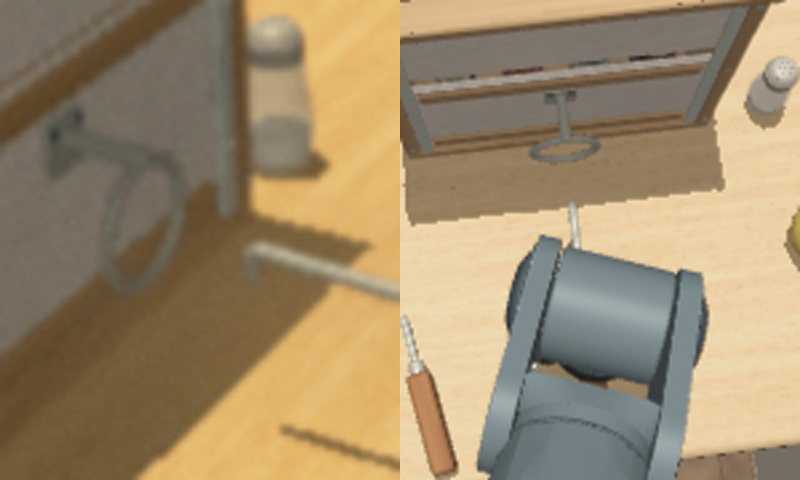

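The pole is free of the ring and still held, with the hook tip at crop (258,245) in the side view. The sash stayed down. I'll check the pole's tilt before laying it down.

Run:
```python
from h import *
p=np.array([.4728,-.0629,.0824]); r=R.from_quat([1,-.0108,0,0])
for a in(0,2,4,6): print(a,proj("side",p+r.apply([.139,0,-.0164-.139*np.sin(np.radians(a))])))
print("obs",200+258/5-.4,170+245/5-.4)
```

```text
0 [248.29506394 217.1934518 ]
2 [248.23105565 215.37570066]
4 [248.16683715 213.55198003]
6 [248.10248633 211.72450152]
obs 251.2 218.6
```

{"name": "play_rows", "arguments": {"commands": [{"travel": [0,0.03,0],"angular": [0,0,0],"hand": 1},{"travel": [0,0.045,0],"angular": [0,0,0],"hand": 1},{"travel": [0,0.04,0],"angular": [0,0,3],"hand": 1},{"travel": [0,0,0],"angular": [0,0,4],"hand": 1},{"travel": [0,0,0],"angular": [0,0,4],"hand": 1},{"travel": [0,0,0.02],"angular": [0,0,0],"hand": 1},{"travel": [0,0,0.02],"angular": [0,0,0],"hand": 1},{"travel": [0,0,0],"angular": [0,0,0],"hand": 1}]}}

```text
t: 10.2
tool_pos: [0.4693, -0.1769, 0.04]
eef_rot: [0.994, -0.106, -0.002, -0.001]
ft_force: [-1.3, -0.6, -1.2]
grip_width: 0.0226
grasp_force: 119.4
```

{"name": "play_rows", "arguments": {"commands": [{"travel": [0,0,0.012],"angular": [0,0,0],"hand": 1},{"travel": [0,0,0.01],"angular": [0,0,0],"hand": 1},{"travel": [0,0,0.005],"angular": [0,0,0],"hand": 1},{"travel": [0,0,0.003],"angular": [0,0,0],"hand": 1},{"travel": [0,0,0.002],"angular": [0,0,0],"hand": 1},{"travel": [0,0,0],"angular": [0,0,0],"hand": 1}], "newtons": 40}}

```text
t: 10.8
tool_pos: [0.4706, -0.1778, 0.0103]
eef_rot: [0.994, -0.106, 0.0, 0.0]
ft_force: [0.5, -0.7, -1.3]
grip_width: 0.0224
grasp_force: 119.4
```

{"name": "play_rows", "arguments": {"commands": [{"travel": [0,0,0.002],"angular": [0,0,0],"hand": 1},{"travel": [0,0,0.001],"angular": [0,0,0],"hand": 1},{"travel": [0,0,0],"angular": [0,0,0],"hand": 1}]}}

```text
t: 11.1
tool_pos: [0.4709, -0.178, 0.0078]
eef_rot: [0.994, -0.106, 0.0, 0.0]
ft_force: [-0.8, 0.2, 3.1]
grip_width: 0.0222
grasp_force: 119.9
```

{"name": "play_rows", "arguments": {"commands": [{"travel": [0,0,0.001],"angular": [0,0,0],"hand": 1},{"travel": [0,0,0],"angular": [0,0,0],"hand": 1},{"travel": [0,0,0],"angular": [0,0,0],"hand": -0.2},{"travel": [0,0,0],"angular": [0,0,0],"hand": -0.5},{"travel": [0,0,0],"angular": [0,0,0],"hand": -1},{"travel": [0,0,0],"angular": [0,0,0],"hand": -1},{"travel": [0,0,0],"angular": [0,0,0],"hand": -1},{"travel": [0,0,0],"angular": [0,0,0],"hand": -1}]}}

```text
t: 11.9
tool_pos: [0.4705, -0.1778, 0.0062]
eef_rot: [0.994, -0.106, -0.0, -0.0]
ft_force: [-0.1, -0.1, 0.0]
grip_width: 0.0852
grasp_force: 0.0
```

{"name": "play_rows", "arguments": {"commands": [{"travel": [0,0,-0.01],"angular": [0,0,0],"hand": -1},{"travel": [0,0,-0.02],"angular": [0,0,0],"hand": -1},{"travel": [0,0,-0.03],"angular": [0,0,0],"hand": -1},{"travel": [0,0,-0.04],"angular": [0,0,0],"hand": -1},{"travel": [0,0,-0.04],"angular": [0,0,0],"hand": -1},{"travel": [0,0.04,-0.02],"angular": [0,0,0],"hand": -1},{"travel": [0,0.04,0],"angular": [0,0,0],"hand": -1},{"travel": [0,0.04,0],"angular": [0,0,0],"hand": -1},{"travel": [0,0.04,0],"angular": [0,0,0],"hand": -1},{"travel": [0,0,0],"angular": [0,0,0],"hand": -1}]}}

```text
t: 12.9
tool_pos: [0.4359, -0.3382, 0.1676]
eef_rot: [0.994, -0.108, 0.001, 0.001]
ft_force: [-0.1, 0.6, 0.7]
grip_width: 0.0855
grasp_force: 0.0
```

Run:
```python
from h import *
s=get_image("side"); t=get_image("top"); st=state(); print(st['t'],st['tool_pos'],st['grip_width'])
o=np.hstack([s[100:350,100:400],t[100:350,150:450]])
cv2.imwrite("pics/c7.png",cv2.resize(o,None,fx=1.33,fy=1.33,interpolation=cv2.INTER_CUBIC))
```

```text
13.0 [ 0.43650044 -0.33455599  0.16673859] 0.08547056962715525
```

View pics/c7.png

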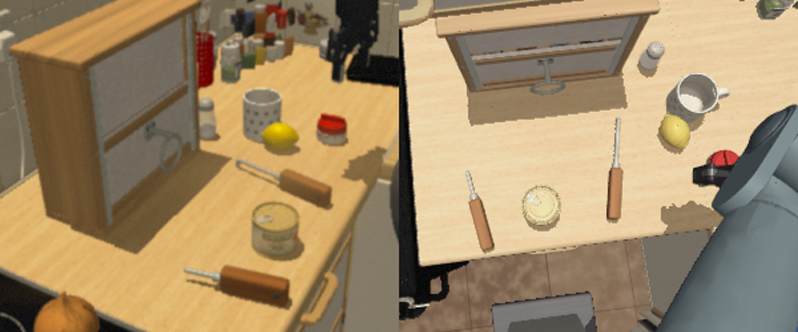

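The sash is down with the ring at crop (170,150). The pole lies on the worktop where it was, hook end away, and the plain rod hasn't moved. The gripper is clear, so I'll hand in.

```bash
python3 -c "
from plant import *
print(close_job())"
```

```text
the job is handed in; nothing more can be done
None
```

The sash is fully down as far as the camera and the force rise at the stop show, the pole is unhooked and back on the worktop, the plain rod was left alone, and the job was handed in after 13 of the 54 s (no verdict returned).

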